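# Set the sprung length stop on its pin and butt the offcut against it

## Task

Set up the marking jig on the bench without grasping anything. First push the jig's sprung stop plate back with your fingertips, away from the wood, until the stop pin drops, and let it spring back so that it stays latched at mid position against the pin. Then, with the stop latched, push the wooden offcut along its channel from behind until its end rests against the plate; do not lift or tip the offcut, and leave the jar, the pliers and the bolt lying round the jig where they are.

Things in the scene. Friction and masses are not known exactly. Their poses are not given: they have to be found in the camera images.
- jig: Fixed jig, base 460x110x12 mm (x -240 to +220 mm). Origin on its underside, centre line; z up, +x is the way stop and offcut are pushed. Two fences (x -200 to +30 mm, tops 26 mm above bench; low guides go on beside the plate) leave a channel 47 mm wide about y = 0. Behind it: stop plate (front face at x = 35 mm at rest), pin bridge (x 108 to 132 mm, 52 mm high), spring housing (to x 214 mm).
- stop (a joint): Stop slide along jig +x, m: 0 at rest (sprung to -x, towards the offcut), 0.060 at the end. Spring about 5 N at 0, 8 N at mid, 10 N at 0.060; damping 40 N per m/s. Let go before 0.036 it returns to 0. Pushed past 0.037 (0.045 to 0.055 is safe) the pin drops; let go, it comes back to 0.036 and stays latched. If pushed farther once latched, it again comes back to 0.036.
- stop_face (a point): Centre line of the front face (towards -x of the jig) of the stop's upright steel plate, 50 mm above the bench; moves with the stop, axes as the jig's. The plate is 44 mm wide, 12 mm thick and stands from 14 to 88 mm above the bench; push on this face along the jig's +x.
- pin (a joint): Spring-loaded stop pin in the bridge, in m: 0 raised (riding on the stop's bar), about 0.010 dropped (stop is latched or beyond mid position). It works by itself and need not be touched.
- pin_head (a point): Centre of the top of the stop pin's round black head (18 mm across), on the jig's centre line at x = 115 mm; 76 mm above the bench when raised, 66 mm when dropped.
- offcut: Softwood offcut, 160 x 42 x 38 mm, 0.13 to 0.25 kg, lying loose lengthwise in the jig's channel on the base (its top 50 mm above the bench). Origin at the centre of its underside; x along its length (ends at +-80 mm), the same way as the jig's x. Its front end starts 65 to 105 mm short of the plate at rest.
- jar: Glass jar of screws with a dark lid, 60 mm across, 76 mm high, standing beyond the jig as seen from the robot. Bystander; origin at the centre of its underside.
- pliers: Combination pliers with red grips, 180 x 60 x 18 mm, lying beyond the jig. Bystander; origin at the centre of the underside.
- bolt: Steel hexagon bolt, 66 x 18 x 16 mm, lying between the jig and the robot. Bystander; origin at the centre of the underside.
There are look-alikes about, which are no part of the job. Of the things like the offcut, leave any that is turquoise; of the rest the larger one is meant.

How it is judged:
On the way:
1. the stop has been pushed past mid position and let go (the fingers touch nothing), and rests latched on the dropped pin, with the offcut still at least 10 mm away from the plate (value of joint stop between 0.033 and 0.04 m and value of joint pin above 0.006 m and x of offcut in the frame of stop_face below -0.09 m and velocity of joint stop between -0.005 and 0.005 m/s and contact force between the fingers and anything else below 0.1 N), for 0.2 s.
At the end, for the whole second after the job is handed in: The stop is latched at mid position (slide 0.033 to 0.040 m, pin dropped by more than 6 mm) and the offcut lies flat and at rest in the channel with its front end within 3 mm of the stop plate (value of joint stop between 0.033 and 0.04 m and value of joint pin above 0.006 m and x of offcut in the frame of stop_face above -0.083 m and y of offcut in the frame of jig between -0.006 and 0.006 m and height (world z) of offcut below 0.015 m and angle between offcut's own z axis and vertical below 0.05 rad and linear speed of offcut below 0.01 m/s); the robot touches nothing.
It fails at once if the offcut is lifted by more than 10 mm or tipped (height (world z) of offcut above 0.022 m or angle between offcut's own z axis and vertical above 0.2 rad).
It fails at once if the jar, the pliers or the bolt is moved by more than 20 mm or the jar is tipped (distance of any of jar, pliers, bolt from where it was at the start of the episode above 0.02 m or angle between jar's own z axis and vertical above 0.3 rad).
It also fails if it takes over 58 s, if anything falls off the work surface, if the arm or the gripper's body presses on something with over 40 N, if the wrist force passes 120 N, or if a joint passes its speed limit or range.

## Robot

A 6-joint arm with a two-finger parallel gripper is mounted at the origin on a cart in front of the work surface, level with it; the furniture and walls round the work are solid. World frame = base frame: x ahead of the robot, y to its left, z up, the work surface at z = 0. Lengths are in m, angles in rad, forces in N, time in s.
With the tool pointing down it reaches from about 0.35 to 0.85 m from the base axis. Payload 8.1 kg.
Tool frame: the origin (TCP) lies on the centre line of the jaws, within the pads' length; the fingertips stand 14 mm ahead of it and the grasp point (between the pads) lies 5 mm behind it; z points along the fingers, y is the direction in which the jaws open and shut (so a half turn about z gives the same grasp; the last joint's range is limited). The gripper opens to 93 mm and grips with 3 to 60 N. Pads are 15 mm wide; open, the fingers measure 128 mm over their backs; the gripper's body (75 mm by 188 mm) begins 65 mm behind the grasp point.
Start: joints at [-1.421, 0.13, 1.488, -0, 1.523, -0.085], TCP at [0.14, -0.584, 0.233] pointing down, gripper open.
Joint ranges: [-2.96, 2.96], [-0.89, 2.26], [0.02, 2.5], [-1.34, 4.48], [0, 2.73], [-2.66, 2.66]. Speed limits (rad/s): [2.39, 2.39, 2.79, 3.14, 3.14, 3.14].

## Interface

Orientations are given as a rotation vector (axis times angle).
In Python, from plant import robot gives the robot as it stands.
- The arm moves only by the tool jog_arm, never from a script. Its argument "steps" is a list of rows, each a list of 7 numbers: the closure, from 0 (fully open) to 1 (shut), then the shift along the tool's x, y, z in m, then the turn, a rotation vector about the tool's x, y, z in rad. In form: [[jaw, tx, ty, tz, rx, ry, rz], ...]. A call has 1 to 5 rows; each row is the pose to reach, as a shift and turn from the pose measured when the call began, along the tool's axes at that moment; what a row does not reach only later rows make up. A row lasts 1/8 s, in which the tool goes at most 62.5 mm and 10.7 degrees, less where a joint would pass 70% of its speed; a pose out of reach is approached as far as the arm can. A call with a gripper value outside its range is refused whole. The fingers move at their own pace and stop on an object; "force" is the grip in N (left out, the last holds). Time passes only in rows, so rows that repeat a pose let the fingers close. It gives the time, the measured TCP pose, the force and the opening at its end, in the units of the state.
- robot.read_state(): the state, without advancing time (a new reading comes with each control period).
- robot.read_camera(name): name is "scene" or "top"; returns a dict with "image" (480x640x3 uint8, red, green, blue), "mtx" (3x3 intrinsics, pixels), "extrinsics" (4x4, takes a point from camera to world coordinates). Camera axes: x right, y down, z forward; pixel columns grow to the right and rows downward; lengths in m; the calibration is good to about 2 mm. A picture is of the moment at which its call begins. There is no depth.
- robot.close_job(): hands the job in, once; it reports no verdict.
The state is a dict: "t": time; "q": joint angles; "dq": joint speeds; "joint_torque": joint torques, N m; "tool_pos": TCP position; "orientation": TCP orientation; "force": force on the tool from outside, world axes, zero at the start; "wrist_torque": the same for the moment, N m; "opening": finger opening in m.
Only numpy, scipy, OpenCV 4.12 (cv2) and the standard library are available. Lean on these libraries where they do the work, as an engineer would, in place of code of your own. Each camera call takes 0.05 s, during which the arm holds its last target.

## Working session

There is one attempt and no reset: what is moved stays moved. The work goes in short steps, Python scripts to look and compute and a tool call to move; the robot and the scene stay as the last step left them, time stands still between calls to the robot, and variables do not carry over. Pictures are saved under pics/ and viewed, and the job is handed in when it is done.

Besides the shell and the picture viewer there is one more tool, called after ">>>" as name(argument=value, ...) on one line, values as JSON. jog_arm: Moves the arm, as the interface text tells. Its arguments: {"type":"object","properties":{"steps":{"type":"array"},"force":{"type":"number"}},"required":["steps"]}

```bash
mkdir -p pics; python3 - <<'E'
from plant import robot
import cv2,numpy as np,json
for n in ("scene","top"):
    c=robot.read_camera(n)
    cv2.imwrite(f"pics/{n}0.png",c["image"][:,:,::-1])
    np.savez(f"{n}_cal.npz",K=c["mtx"],T=c["extrinsics"])
    print(n,np.round(c["mtx"],1).tolist(),np.round(c["extrinsics"],3).tolist())
s=robot.read_state()
for k in s: print(k,np.round(s[k],3))
E
```

```text
scene [[556.1, 0.0, 314.5], [0.0, 556.1, 236.1], [0.0, 0.0, 1.0]] [[-0.78, -0.39, 0.49, 0.025], [-0.626, 0.487, -0.609, 0.685], [-0.001, -0.781, -0.624, 0.788], [0.0, 0.0, 0.0, 1.0]]
top [[575.5, 0.0, 328.4], [0.0, 575.5, 236.7], [0.0, 0.0, 1.0]] [[-0.299, -0.922, 0.246, 0.274], [-0.954, 0.291, -0.071, 0.105], [-0.007, -0.256, -0.967, 1.22], [0.0, 0.0, 0.0, 1.0]]
t 0.1
q [-1.421  0.131  1.489 -0.     1.523 -0.085]
dq [-0.001 -0.002 -0.002  0.001 -0.     0.001]
joint_torque [ 2.0000e-03 -5.6135e+01 -4.9309e+01  7.7000e-02  2.9000e-02 -0.0000e+00]
tool_pos [ 0.14  -0.583  0.232]
orientation [-3.118 -0.368  0.   ]
force [ 0.199  0.    -0.38 ]
wrist_torque [-0.022 -0.005  0.022]
opening 0.093
```

View pics/scene0.png

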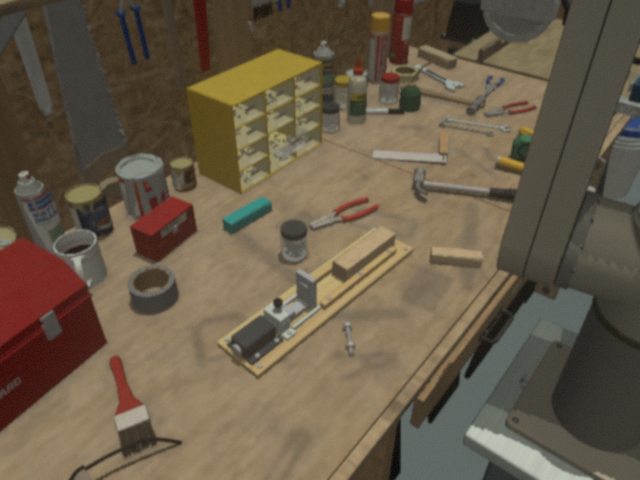

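View pics/top0.png

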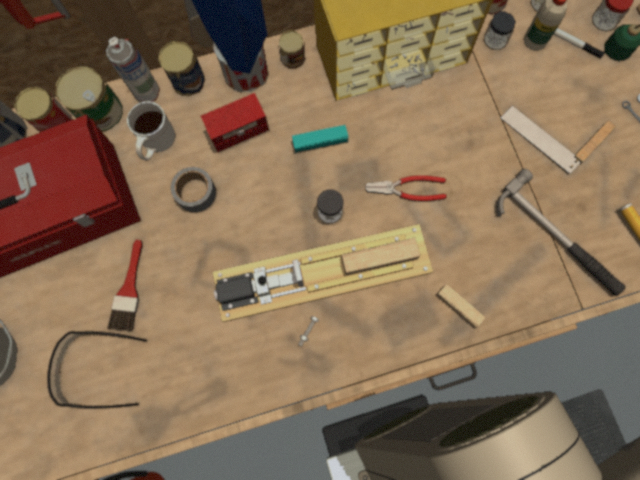

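The top view shows the jig from about (215,300) at the spring housing to (430,250) at the channel end. The offcut is at (380,257), the plate near (300,275), the pin head at (262,281), the jar at (330,205), the pliers at (405,188) and the bolt at (309,331). I'll enlarge the jig.

```bash
python3 - <<'E'
import cv2
a=cv2.imread("pics/top0.png")[215:330,205:440]
cv2.imwrite("pics/topc.png",cv2.resize(a,None,fx=3.4,fy=3.4,interpolation=cv2.INTER_CUBIC))
a=cv2.imread("pics/scene0.png")[220:380,210:420]
cv2.imwrite("pics/scc.png",cv2.resize(a,None,fx=3.7,fy=3.7,interpolation=cv2.INTER_CUBIC))
E
```

```text
(no output)
```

View pics/topc.png

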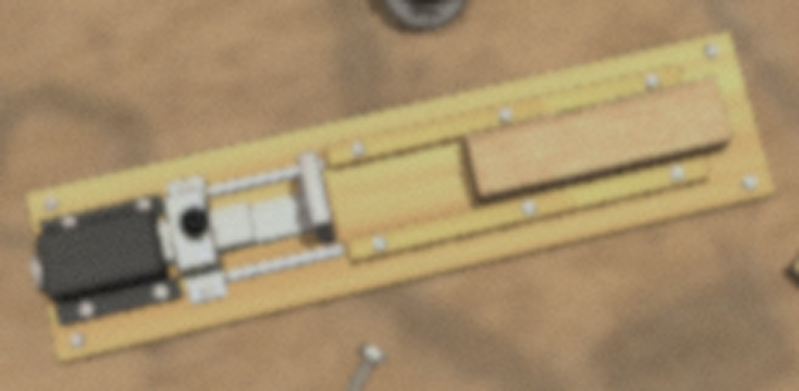

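View pics/scc.png

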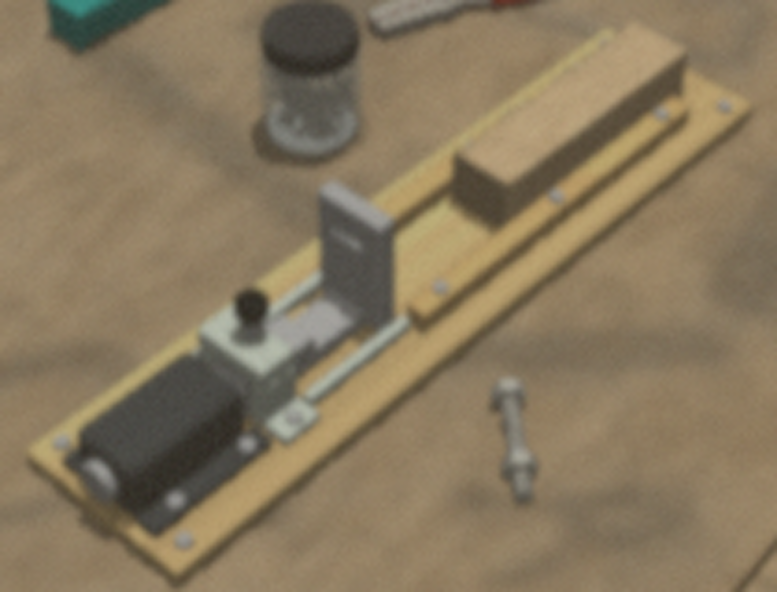

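The crops show the base corners, the pin head at (195,220) in the top crop, the plate top edge at about (325,190), and the offcut top corners. Next I fit the jig pose using both views.

```bash
cat > h.py <<'E'
import numpy as np,cv2
from scipy.optimize import least_squares
C={n:np.load(f"{n}_cal.npz") for n in("scene","top")}
def proj(n,P):
    T=np.linalg.inv(C[n]["T"]);p=np.atleast_2d(P)@T[:3,:3].T+T[:3,3];q=p@C[n]["K"].T
    return q[:,:2]/q[:,2:]
def ray(n,uv,z):
    c=C[n];d=c["T"][:3,:3]@np.linalg.solve(c["K"],[uv[0],uv[1],1]);o=c["T"][:3,3]
    return o+d*(z-o[2])/d[2]
def tw(p,P):
    P=np.atleast_2d(P).astype(float);c,s=np.cos(p[2]),np.sin(p[2])
    return np.c_[p[0]+c*P[:,0]-s*P[:,1],p[1]+s*P[:,0]+c*P[:,1],P[:,2]]
tc=lambda u,v:(205+(u+.5)/3.4-.5,215+(v+.5)/3.4-.5)
sc=lambda u,v:(210+(u+.5)/3.7-.5,220+(v+.5)/3.7-.5)
E
cat > fit.py <<'E'
from h import *
O=[("top",tc(27,193),(.22,-.055,.012)),("top",tc(733,33),(-.24,-.055,.012)),("top",tc(773,188),(-.24,.055,.012)),("top",tc(61,357),(.22,.055,.012)),
("top",tc(195,218),(.115,0,.076)),
("scene",sc(30,455),(.22,-.055,.012)),("scene",sc(178,573),(.22,.055,.012)),("scene",sc(750,105),(-.24,.055,.012)),("scene",sc(612,30),(-.24,-.055,.012)),
("scene",sc(251,296),(.115,0,.076))]
f=lambda p:np.concatenate([proj(n,tw(p,P))[0]-uv for n,uv,P in O])
r=least_squares(f,[.55,.0,1.4],loss="soft_l1")
print(np.round(r.x,4)); print(np.round(f(r.x).reshape(-1,2),1).tolist())
np.save("jig.npy",r.x);J=r.x
def tj(w): 
    c,s=np.cos(J[2]),np.sin(J[2]);d=w[:2]-J[:2];return np.round([c*d[0]+s*d[1],-s*d[0]+c*d[1]],4)
print("offcut top corners")
for u,v in((466,138),(482,200),(735,140),(720,82)): print("top",tj(ray("top",tc(u,v),.05)))
for u,v in((456,155),(502,185),(686,62),(632,25)): print("scene",tj(ray("scene",sc(u,v),.05)))
print("plate front top")
for u,v in((322,152),(333,222)): print("top",tj(ray("top",tc(u,v),.088)))
for u,v in((392,225),(345,183)): print("scene",tj(ray("scene",sc(u,v),.088)))
print("jar top",ray("top",(330,198),.076),tj(ray("top",(330,198),.076)))
for n,uv in(("bolt",(314,320)),("bolt",(304,342)),("pl",(368,186)),("pl",(445,195)),("decoy",(460,305))): w=ray("top",uv,.01);print(n,w,tj(w))
E
python3 fit.py
```

```text
[0.513  0.0604 1.4999]
[[0.1, 0.0], [-0.2, -1.0], [2.0, 1.6], [-0.5, 2.0], [0.4, 0.6], [-1.6, -1.9], [-0.4, -0.0], [1.0, -0.3], [-1.6, -1.0], [-0.0, 0.3]]
offcut top corners
top [-0.0543 -0.017 ]
top [-0.0546  0.0228]
top [-0.2142  0.0224]
top [-0.2151 -0.0151]
scene [-0.0536 -0.0153]
scene [-0.0521  0.0188]
scene [-0.2041  0.0282]
scene [-0.2108 -0.0159]
plate front top
top [ 0.0334 -0.0202]
top [0.0362 0.0224]
scene [0.0405 0.0243]
scene [ 0.0338 -0.0144]
jar top [ 0.64494783 -0.00679875  0.076     ] [-0.0577 -0.1364]
bolt [0.41964262 0.09934599 0.01      ] [0.0323 0.0959]
bolt [0.38238353 0.13245268 0.01      ] [0.0627 0.1354]
pl [ 0.66771115 -0.10231021  0.01      ] [-0.1513 -0.1659]
pl [ 0.59636102 -0.25812816  0.01      ] [-0.3118 -0.1057]
decoy [ 0.35761623 -0.2031145   0.01      ] [-0.2738  0.1363]
```

The fit gives the jig at (0.513, 0.060) with yaw 1.50 rad. The offcut front is at jig x ≈ -0.054, so the gap is about 89 mm, which is within the stated range. The plate face measures about 0.035, as it should. Next I work out the move to hover in the gap with the fingers shut and the jaw axis along the jig.

```bash
cat > go.py <<'E'
from h import *
from scipy.spatial.transform import Rotation as R
from plant import robot
import sys
J=np.load("jig.npy")
s=robot.read_state()
R0=R.from_rotvec(s["orientation"]);p0=np.array(s["tool_pos"])
c,sn=np.cos(J[2]),np.sin(J[2])
Rt=R.from_matrix(np.array([[-(-sn)*-1,-c,0],[c*-1*-1*-1,-sn,0],[0,0,-1]]).astype(float)) if 0 else None
y=-np.array([c,sn,0]);z=np.array([0,0,-1.]);x=np.cross(y,z)
Rt=R.from_matrix(np.c_[x,y,z])
def jig(p): d=p[:2]-J[:2];return np.array([c*d[0]+sn*d[1],-sn*d[0]+c*d[1],p[2]])
print("t",round(s["t"],2),"jig TCP",np.round(jig(p0),4),"F jig",np.round(jig(np.r_[J[:2],0]+s["force"]),2),"open",round(s["opening"],4))
if len(sys.argv)>3:
    q=[float(a) for a in sys.argv[1:4]]
    w=tw(J,[q])[0]
    print("target world",np.round(w,4),"shift tool",np.round(R0.inv().apply(w-p0),4),"turn",np.round((R0.inv()*Rt).as_rotvec(),4))
E
python3 go.py -0.005 0 0.2
```

```text
t 0.1 jig TCP [-0.6682  0.327   0.2317] F jig [ 0.01 -0.2  -0.38] open 0.0929
target world [0.5126 0.0554 0.2   ] shift tool [ 0.5114 -0.5341  0.0326] turn [-1.700e-03  1.000e-04  3.056e-01]
```

>>> jog_arm(steps=[[1,0.04,-0.042,0.0,0,0,0.06],[1,0.08,-0.084,0.0,0,0,0.12],[1,0.12,-0.125,0.0,0,0,0.18],[1,0.16,-0.167,0.0,0,0,0.24],[1,0.2,-0.209,0.0,0,0,0.306]], force=60)

```text
t: 0.72
tool_pos: [0.2859, -0.3314, 0.2317]
orientation: [-3.137, 0.116, 0.001]
force: [1.0, 0.1, 0.4]
opening: 0.0475
```

```bash
python3 go.py -0.005 0 0.2
```

```text
t 0.72 jig TCP [-0.4069  0.1988  0.2317] F jig [ 0.16 -1.01  0.45] open 0.0475
target world [0.5126 0.0554 0.2   ] shift tool [ 0.1976 -0.4024  0.0324] turn [-0.002   0.0004 -0.0029]
```

>>> jog_arm(steps=[[1,0.025,-0.05,0.0,0,0,-0.003],[1,0.05,-0.1,0.0,0,0,-0.003],[1,0.075,-0.15,0.0,0,0,-0.003],[1,0.1,-0.2,0.0,0,0,-0.003],[1,0.125,-0.25,0.0,0,0,-0.003]])

```text
t: 1.35
tool_pos: [0.4294, -0.0895, 0.232]
orientation: [-3.138, 0.111, 0.0]
force: [0.8, 0.5, 0.3]
opening: 0.0009
```

```bash
python3 go.py -0.005 0 0.13
```

```text
t 1.35 jig TCP [-0.1554  0.0727  0.232 ] F jig [ 0.56 -0.78  0.25] open 0.0009
target world [0.5126 0.0554 0.13  ] shift tool [ 0.0728 -0.1502  0.1022] turn [-0.0018  0.0003  0.0001]
```

>>> jog_arm(steps=[[1,0.025,-0.05,0.02,0,0,0],[1,0.05,-0.1,0.04,0,0,0],[1,0.073,-0.15,0.07,0,0,0],[1,0.073,-0.15,0.102,0,0,0],[1,0.073,-0.15,0.102,0,0,0]])

```text
t: 1.98
tool_pos: [0.5101, 0.0557, 0.1268]
orientation: [-3.138, 0.109, 0.012]
force: [-0.6, 0.0, -0.5]
opening: 0.0001
```

```bash
python3 go.py -0.005 0 0.054; python3 - <<'E'
from plant import robot
import cv2
for n,(a,b,c,d) in(("scene",(200,380,210,420)),("top",(195,340,205,440))):
    im=robot.read_camera(n)["image"][a:b,c:d,::-1]
    cv2.imwrite(f"pics/{n}1.png",cv2.resize(im,None,fx=3.2,fy=3.2,interpolation=cv2.INTER_CUBIC))
E
```

```text
t 1.98 jig TCP [-0.0048  0.0025  0.1268] F jig [-0.    0.59 -0.55] open 0.0001
target world [0.5126 0.0554 0.054 ] shift tool [0.003  0.0002 0.0728] turn [-0.0012  0.0074  0.0015]
```

View pics/scene1.png

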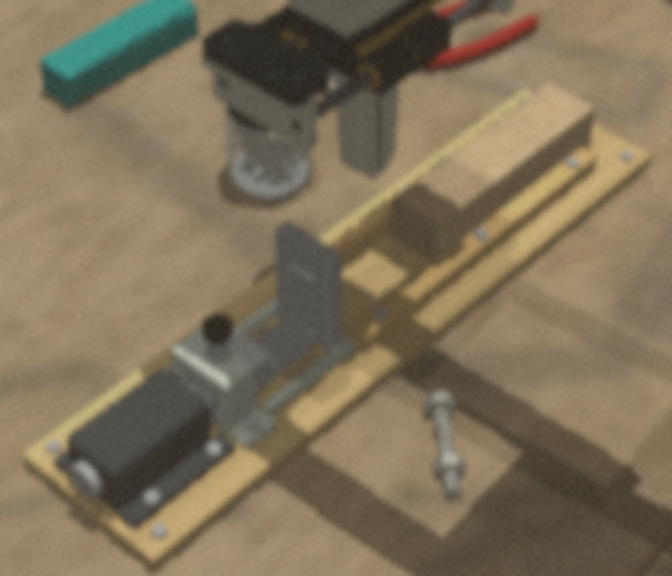

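View pics/top1.png

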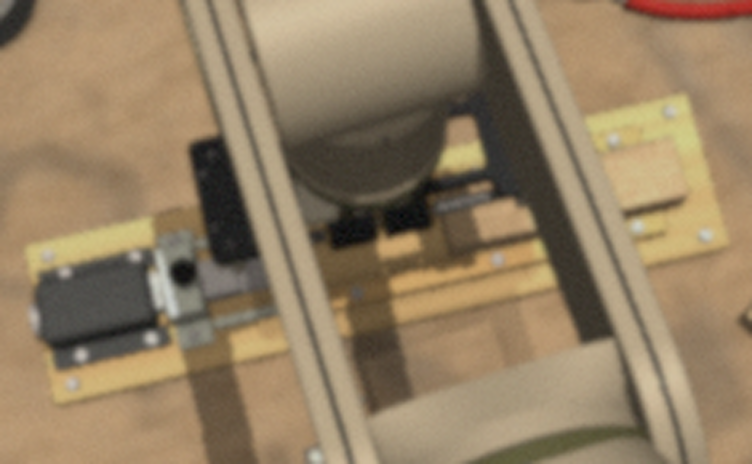

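In the scene crop the shut fingers hang above the gap, with tips at about (370,172), between the plate at (308,285) and the offcut front at (430,210). I'll check the tip projection and then descend.

```bash
python3 - <<'E'
from h import *
J=np.load("jig.npy")
for dx in(-.0175,.0175): print((proj("scene",tw(J,[(-.0048+dx,.0025,.1128)]))[0]-[210,200])*3.2)
E
```

```text
[382.87139881 156.10705412]
[342.79324021 184.54897346]
```

>>> jog_arm(steps=[[1,0.003,0.0,0.02,0,0.007,0.001],[1,0.003,0.0,0.04,0,0.007,0.001],[1,0.003,0.0,0.06,0,0.007,0.001],[1,0.003,0.0,0.071,0,0.007,0.001],[1,0.003,0.0,0.071,0,0.007,0.001]])

```text
t: 2.7
tool_pos: [0.5158, 0.0542, 0.0602]
orientation: [-3.138, 0.115, -0.01]
force: [0.2, -0.2, 0.1]
opening: 0.0007
```

```bash
python3 go.py 0.02 0 0.055
```

```text
t 2.7 jig TCP [-0.0059 -0.0032  0.0602] F jig [-0.17 -0.22  0.09] open 0.0007
target world [0.5144 0.0803 0.055 ] shift tool [-0.0033 -0.0259  0.0052] turn [-0.0017 -0.0064 -0.0021]
```

>>> jog_arm(steps=[[1,-0.003,-0.006,0.005,0,-0.005,-0.002],[1,-0.003,-0.012,0.005,0,-0.005,-0.002],[1,-0.003,-0.018,0.005,0,-0.005,-0.002],[1,-0.003,-0.024,0.005,0,-0.005,-0.002],[1,-0.003,-0.03,0.005,0,-0.005,-0.002]])

```text
t: 3.32
tool_pos: [0.5151, 0.0842, 0.0554]
orientation: [-3.139, 0.111, -0.003]
force: [-0.7, -7.8, 2.0]
opening: 0.0006
```

```bash
python3 go.py 0.068 0 0.055
```

```text
t 3.33 jig TCP [ 0.0239 -0.0004  0.0554] F jig [-7.84  0.12  2.  ] open 0.0006
target world [0.5178 0.1282 0.055 ] shift tool [-0.0004 -0.0441  0.0004] turn [-0.0003 -0.0016  0.0002]
```

Contact has been made, at about 5 N of spring plus damping. Next I push on to about 0.050.

>>> jog_arm(steps=[[1,0,-0.011,0.0,0,-0.001,0],[1,0,-0.022,0.0,0,-0.001,0],[1,0,-0.033,0.0,0,-0.001,0],[1,0,-0.043,0.0,0,-0.001,0],[1,0,-0.043,0.0,0,-0.001,0]])

```text
t: 3.95
tool_pos: [0.5182, 0.1264, 0.0555]
orientation: [3.138, -0.11, 0.001]
force: [-0.6, -7.8, 3.0]
opening: 0.0005
```

```bash
python3 go.py 0.0 0 0.055;  python3 - <<'E'
from plant import robot
import cv2
n,(a,b,c,d)=("scene",(200,380,210,420))
im=robot.read_camera(n)["image"][a:b,c:d,::-1]
cv2.imwrite(f"pics/{n}2.png",cv2.resize(im,None,fx=3.2,fy=3.2,interpolation=cv2.INTER_CUBIC))
E
```

```text
t 3.95 jig TCP [ 0.0662 -0.0005  0.0555] F jig [-7.83  0.06  3.03] open 0.0005
target world [0.513  0.0604 0.055 ] shift tool [-0.0006  0.0662  0.0006] turn [ 0.0019 -0.0005  0.0005]
```

View pics/scene2.png

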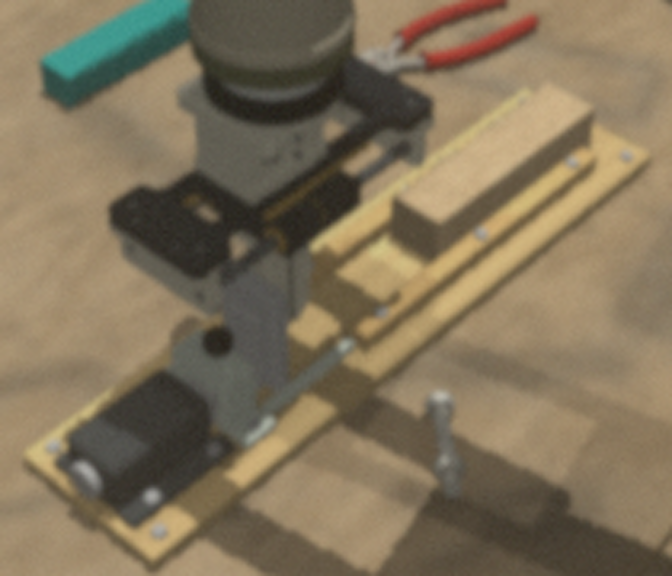

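The pin head went from (217,328) to (217,342) in the crop, so the pin has dropped. The plate is pushed well back. Now I let go and retreat before rising.

>>> jog_arm(steps=[[1,0,0.012,0,0,0,0],[1,0,0.026,0,0,0,0],[1,0,0.04,0,0,0,0],[1,0,0.05,0,0,0,0],[1,0,0.05,0,0,0,0]])

```text
t: 4.62
tool_pos: [0.5146, 0.0755, 0.0556]
orientation: [3.138, -0.113, 0.001]
force: [0.0, 0.6, 0.4]
opening: 0.0004
```

>>> jog_arm(steps=[[1,0,0,0,0,0,0],[1,0,0,0,0,0,0],[1,0,0,0,0,0,0]])

```text
t: 5.0
tool_pos: [0.5147, 0.0758, 0.0556]
orientation: [3.138, -0.112, 0.001]
force: [0.8, -0.7, 0.2]
opening: 0.0006
```

```bash
python3 go.py 0.01 0 0.16
```

```text
t 5.0 jig TCP [ 0.0155 -0.0006  0.0556] F jig [-0.62 -0.85  0.23] open 0.0006
target world [0.5137 0.0703 0.16  ] shift tool [-0.0005  0.0057 -0.1044] turn [ 0.0017 -0.0005 -0.0005]
```

>>> jog_arm(steps=[[1,0,0.005,-0.03,0,0,0],[1,0,0.005,-0.06,0,0,0],[1,0,0.02,-0.09,0,0,0],[1,0,0.06,-0.1,0,0,0],[1,0,0.11,-0.1,0,0,0]])

```text
t: 5.62
tool_pos: [0.5077, -0.034, 0.1575]
orientation: [3.138, -0.108, 0.005]
force: [0.2, 0.6, 0.7]
opening: 0.0004
```

```bash
python3 go.py -0.25 0 0.15
```

```text
t 5.62 jig TCP [-0.0945 -0.0014  0.1575] F jig [ 0.57 -0.18  0.66] open 0.0004
target world [ 0.4953 -0.189   0.15  ] shift tool [-0.0017  0.1554  0.0077] turn [ 0.0018 -0.0036  0.0019]
```

>>> jog_arm(steps=[[1,-0.001,0.045,0,0,0,0],[1,-0.002,0.09,0,0,-0.003,0.002],[1,-0.002,0.135,0.0,0,-0.003,0.002],[1,-0.002,0.162,0.0,0,-0.003,0.002],[1,-0.002,0.162,0.0,0,-0.003,0.002]])

```text
t: 6.25
tool_pos: [0.4943, -0.197, 0.1577]
orientation: [3.137, -0.115, 0.001]
force: [-0.5, 0.0, 0.2]
opening: 0.0004
```

```bash
python3 go.py -0.254 0 0.039;  python3 - <<'E'
from plant import robot
import cv2
for n,(a,b,c,d) in(("scene",(200,380,210,420)),("top",(195,340,205,440))):
    im=robot.read_camera(n)["image"][a:b,c:d,::-1]
    cv2.imwrite(f"pics/{n}3.png",cv2.resize(im,None,fx=3.2,fy=3.2,interpolation=cv2.INTER_CUBIC))
E
```

```text
t 6.25 jig TCP [-0.2581  0.0004  0.1577] F jig [-0.02  0.52  0.23] open 0.0004
target world [ 0.495 -0.193  0.039] shift tool [ 0.0003 -0.0043  0.1187] turn [ 0.002  -0.0005 -0.0026]
```

View pics/scene3.png

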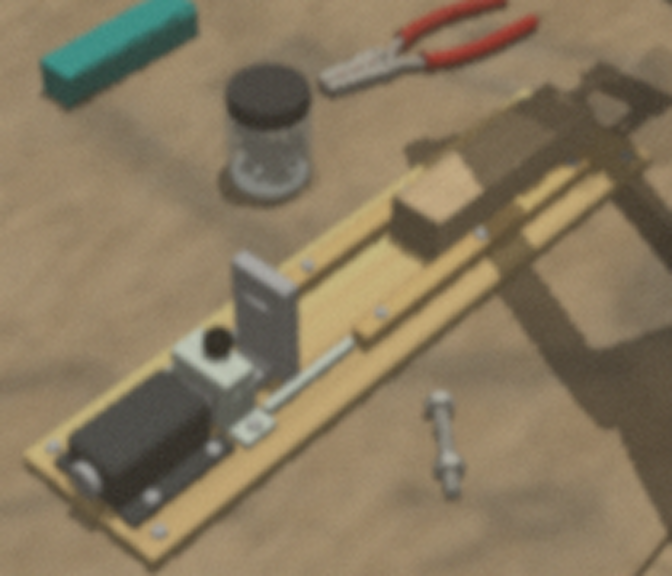

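View pics/top3.png

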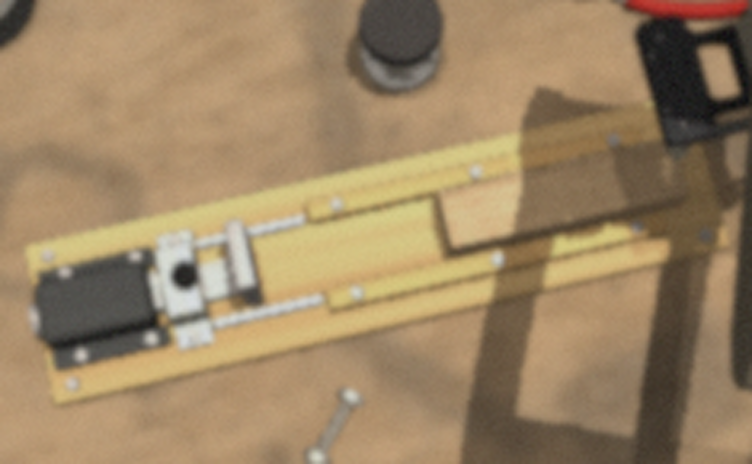

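The plate is latched: it stands at (268,310) in the scene crop, midway, with the pin head still down at (217,342). The jar, pliers and bolt have not moved. The gripper is behind the offcut, so I descend.

>>> jog_arm(steps=[[1,0,-0.002,0.03,0.002,0,-0.002],[1,0,-0.002,0.06,0.002,0,-0.002],[1,0,-0.002,0.09,0.002,0,-0.002],[1,0,-0.002,0.112,0.002,0,-0.002],[1,0,-0.002,0.116,0.002,0,-0.002]])

```text
t: 6.98
tool_pos: [0.4935, -0.1911, 0.0398]
orientation: [-3.137, 0.106, 0.005]
force: [0.1, 1.2, -0.5]
opening: 0.0002
```

```bash
python3 go.py -0.23 0 0.039
```

```text
t 6.97 jig TCP [-0.2523  0.0016  0.0398] F jig [ 1.2  -0.04 -0.52] open 0.0002
target world [ 0.4967 -0.169   0.039 ] shift tool [ 0.0017 -0.0223  0.0008] turn [-0.0024  0.003   0.0031]
```

>>> jog_arm(steps=[[1,0.002,-0.006,0,-0.002,0.003,0.003],[1,0.002,-0.012,0,-0.002,0.003,0.003],[1,0.002,-0.018,0,-0.002,0.003,0.003],[1,0.002,-0.024,0,-0.002,0.003,0.003],[1,0.002,-0.03,0,-0.002,0.003,0.003]])

```text
t: 7.6
tool_pos: [0.498, -0.1614, 0.0404]
orientation: [3.139, -0.111, 0.002]
force: [0.0, -2.2, 2.1]
opening: 0.0003
```

```bash
python3 go.py -0.115 0 0.039
```

```text
t 7.6 jig TCP [-0.2223 -0.0007  0.0404] F jig [-2.15 -0.17  2.08] open 0.0003
target world [ 0.5048 -0.0543  0.039 ] shift tool [-0.0007 -0.1073  0.0014] turn [ 0.0004 -0.001   0.0001]
```

In contact and sliding, with about 2 N of resistance.

>>> jog_arm(steps=[[1,0,-0.008,0,0,0,0],[1,0,-0.016,0,0,0,0],[1,0,-0.024,0,0,0,0],[1,0,-0.032,0,0,0,0],[1,0,-0.04,0,0,0,0]])

```text
t: 8.22
tool_pos: [0.5009, -0.121, 0.0404]
orientation: [3.139, -0.111, 0.002]
force: [0.1, -0.9, 1.9]
opening: 0.0005
```

>>> jog_arm(steps=[[1,0,-0.008,0,0,0,0],[1,0,-0.016,0,0,0,0],[1,0,-0.024,0,0,0,0],[1,0,-0.032,0,0,0,0],[1,0,-0.04,0,0,0,0]])

```text
t: 8.85
tool_pos: [0.5038, -0.0805, 0.0405]
orientation: [3.139, -0.111, 0.002]
force: [-0.2, -2.0, 2.6]
opening: 0.0002
```

```bash
python3 go.py -0.115 0 0.039;  python3 - <<'E'
from plant import robot
import cv2
for n,(a,b,c,d) in(("scene",(200,380,210,420)),):
    im=robot.read_camera(n)["image"][a:b,c:d,::-1]
    cv2.imwrite(f"pics/{n}4.png",cv2.resize(im,None,fx=3.2,fy=3.2,interpolation=cv2.INTER_CUBIC))
E
```

```text
t 8.85 jig TCP [-0.1412 -0.0008  0.0405] F jig [-2.06  0.08  2.62] open 0.0002
target world [ 0.5048 -0.0543  0.039 ] shift tool [-0.0008 -0.0262  0.0014] turn [ 0.0004 -0.0011  0.0001]
```

View pics/scene4.png

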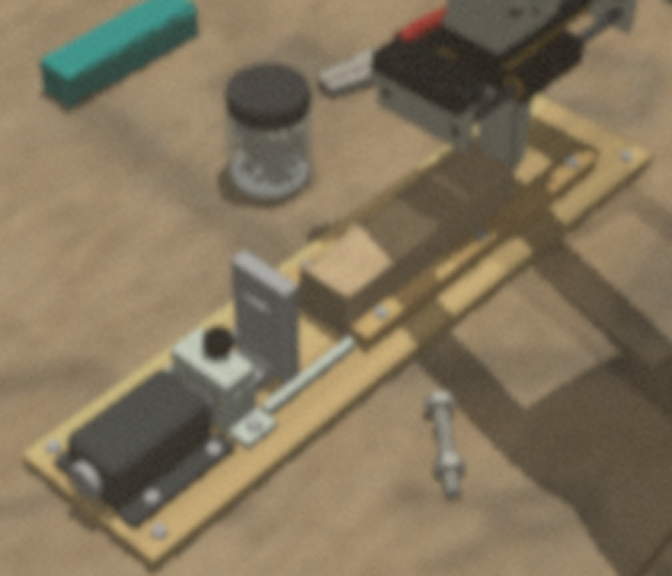

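The offcut lies flat with its front at about (330,310) in the crop. The gap left is about 35 mm by pose. I continue and slow down near contact.

>>> jog_arm(steps=[[1,0,-0.006,0,0,0,0],[1,0,-0.012,0,0,0,0],[1,0,-0.018,0,0,0,0],[1,0,-0.022,0,0,0,0],[1,0,-0.025,0,0,0,0]])

```text
t: 9.52
tool_pos: [0.5054, -0.0545, 0.0403]
orientation: [-3.139, 0.111, -0.001]
force: [-0.4, -1.2, -0.3]
opening: 0.0005
```

>>> jog_arm(steps=[[1,0,-0.0015,0,0,0,0],[1,0,-0.003,0,0,0,0],[1,0,-0.0045,0,0,0,0],[1,0,-0.006,0,0,0,0]])

```text
t: 10.02
tool_pos: [0.5059, -0.0484, 0.0403]
orientation: [-3.139, 0.111, -0.001]
force: [0.3, -0.9, 0.4]
opening: 0.0006
```

```bash
python3 go.py -0.107 0 0.039
```

```text
t 10.03 jig TCP [-0.109  -0.0006  0.0403] F jig [-0.83 -0.38  0.42] open 0.0006
target world [ 0.5054 -0.0464  0.039 ] shift tool [-0.0006 -0.002   0.0013] turn [-0.0003 -0.0008  0.0003]
```

>>> jog_arm(steps=[[1,0,-0.001,0,0,0,0],[1,0,-0.002,0,0,0,0],[1,0,-0.003,0,0,0,0]])

```text
t: 10.4
tool_pos: [0.5061, -0.0454, 0.0403]
orientation: [-3.139, 0.111, -0.001]
force: [0.9, -1.9, 0.2]
opening: 0.0006
```

>>> jog_arm(steps=[[1,0,-0.001,0,0,0,0],[1,0,-0.002,0,0,0,0]])

```text
t: 10.65
tool_pos: [0.5063, -0.0433, 0.0403]
orientation: [-3.139, 0.111, -0.001]
force: [-1.2, -1.1, 0.0]
opening: 0.0005
```

```bash
python3 go.py -0.107 0 0.039;python3 - <<'E'
from plant import robot
import cv2
for n,(a,b,c,d) in(("scene",(200,380,210,420)),):
    im=robot.read_camera(n)["image"][a:b,c:d,::-1]
    cv2.imwrite(f"pics/{n}5.png",cv2.resize(im,None,fx=3.2,fy=3.2,interpolation=cv2.INTER_CUBIC))
E
```

```text
t 10.65 jig TCP [-0.1039 -0.0006  0.0403] F jig [-1.23  1.16  0.05] open 0.0005
target world [ 0.5054 -0.0464  0.039 ] shift tool [-0.0006  0.0031  0.0013] turn [-0.0002 -0.0009  0.0003]
```

View pics/scene5.png

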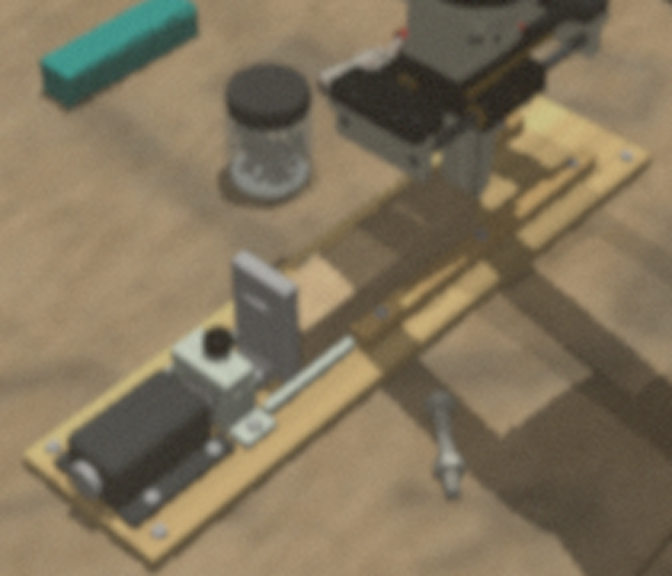

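The offcut's front is now hidden at the plate, near (300,320). There is no resistance jump yet, so I go on in 1 mm rows.

>>> jog_arm(steps=[[1,0,-0.001,0,0,0,0],[1,0,-0.002,0,0,0,0]])

```text
t: 10.95
tool_pos: [0.5063, -0.0412, 0.0403]
orientation: [-3.139, 0.111, -0.001]
force: [-0.0, -1.6, 0.2]
opening: 0.0005
```

>>> jog_arm(steps=[[1,0,-0.001,0,0,0,0],[1,0,-0.002,0,0,0,0]])

```text
t: 11.2
tool_pos: [0.5064, -0.0405, 0.0403]
orientation: [3.138, -0.111, 0.001]
force: [-1.7, -10.1, 1.3]
opening: 0.0006
```

>>> jog_arm(steps=[[1,0,-0.001,0,0,0,0],[1,0,-0.002,0,0,0,0]])

```text
t: 11.45
tool_pos: [0.5063, -0.04, 0.0404]
orientation: [3.135, -0.111, 0.0]
force: [-1.3, -10.0, 0.7]
opening: 0.0003
```

The force jumped to 10 N, which is the plate's spring plus friction, so the offcut is against the plate. I back off slowly, then rise clear.

>>> jog_arm(steps=[[1,0,0.002,0,0,0,0],[1,0,0.004,0,0,0,0],[1,0,0.008,0,0,0,0],[1,0,0.015,0,0,0,0],[1,0,0.025,0,0,0,0]])

```text
t: 12.08
tool_pos: [0.5046, -0.0654, 0.0405]
orientation: [3.135, -0.11, 0.0]
force: [-0.0, -0.6, -0.3]
opening: 0.0004
```

>>> jog_arm(steps=[[1,0,0.005,-0.03,0,0,0],[1,0,0.02,-0.06,0,0,0],[1,0,0.05,-0.09,0,0,0],[1,0,0.09,-0.11,0,0,0],[1,0,0.13,-0.13,0,0,0]])

```text
t: 12.7
tool_pos: [0.4952, -0.1961, 0.1721]
orientation: [3.135, -0.11, 0.001]
force: [0.8, -0.2, -0.7]
opening: 0.0006
```

>>> jog_arm(steps=[[1,0,0.05,-0.02,0,0,0],[1,0,0.1,-0.03,0,0,0],[1,0,0.1,-0.03,0,0,0]])

```text
t: 13.08
tool_pos: [0.4876, -0.2998, 0.2038]
orientation: [3.132, -0.116, 0.004]
force: [0.4, 0.7, 0.6]
opening: 0.0005
```

```bash
python3 go.py;python3 - <<'E'
from plant import robot
import cv2
for n,(a,b,c,d) in(("scene",(200,380,210,420)),("top",(185,340,205,440))):
    im=robot.read_camera(n)["image"][a:b,c:d,::-1]
    cv2.imwrite(f"pics/{n}6.png",cv2.resize(im,None,fx=3.2,fy=3.2,interpolation=cv2.INTER_CUBIC))
E
```

```text
t 13.07 jig TCP [-3.611e-01 -2.000e-04  2.038e-01] F jig [ 0.71 -0.35  0.61] open 0.0005
```

View pics/scene6.png

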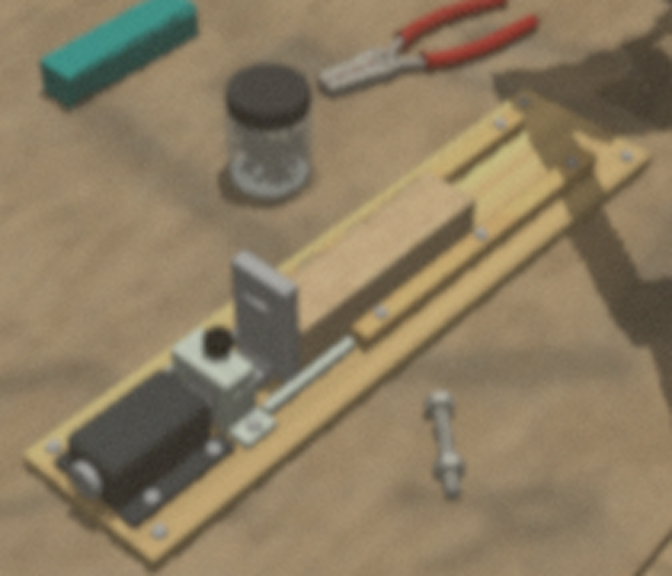

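View pics/top6.png

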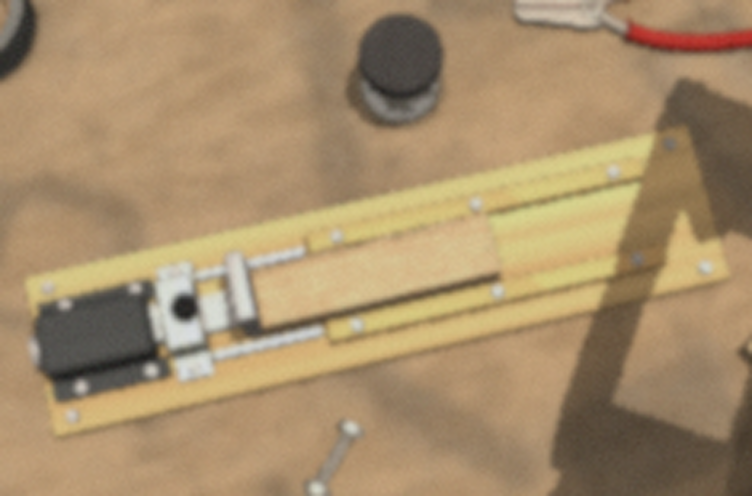

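```bash
python3 - <<'E'
from h import *
J=np.load("jig.npy");c,s=np.cos(J[2]),np.sin(J[2])
def tj(w): d=w[:2]-J[:2];return np.round([c*d[0]+s*d[1],-s*d[0]+c*d[1]],4)
T=lambda u,v:(205+(u+.5)/3.2-.5,185+(v+.5)/3.2-.5)
S=lambda u,v:(210+(u+.5)/3.2-.5,200+(v+.5)/3.2-.5)
print("offcut rear",[tj(ray("top",T(*p),.05)) for p in((487,212),(500,276))],[tj(ray("scene",S(*p),.05)) for p in((430,175),(474,203))])
print("plate top front",[tj(ray("top",T(*p),.088)) for p in((244,255),(260,324))],[tj(ray("scene",S(*p),.088)) for p in((298,289),(254,252))])
a=cv2.imread("pics/top6.png")[210:360,140:300];cv2.imwrite("pics/top6z.png",cv2.resize(a,None,fx=4,fy=4))
E
```

```text
offcut rear [array([-0.0872, -0.0187]), array([-0.085 ,  0.0245])] [array([-0.0858, -0.0133]), array([-0.0839,  0.0245])]
plate top front [array([ 0.0717, -0.0188]), array([0.0712, 0.0264])] [array([0.0744, 0.0243]), array([ 0.0697, -0.0154])]
```

View pics/top6z.png

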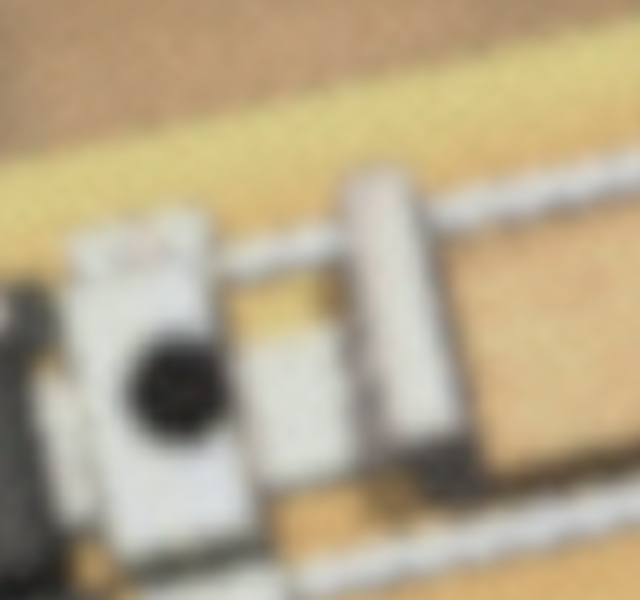

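The zoom shows the offcut against the plate with no gap at about (460,330). Plate face is at x ≈ 0.072 (expected 0.071) and the offcut rear at about -0.086 (expected -0.089). The robot is clear, so I hand in.

```bash
python3 -c "
from plant import robot
print(robot.close_job())"
```

```text
the job is handed in; nothing more can be done
None
```

The jig is set up and the job is handed in at about 13 s of the 58 s allowed; the hand-in gave no verdict.

**What I did:** With the fingers shut, I pushed the stop plate back to a slide of about 0.05 m. The pin head was seen to drop, and on release the plate came back to mid position and stayed latched. I then pushed the offcut along its channel from behind, slowly at the end. The resistance jumped from about 2 N to 10 N when it met the plate. I backed off and rose clear.

**Last checks from the images:**
- **Stop:** the plate face is at jig x ≈ 0.072 m, where 0.071 m is expected when latched. The pin is still down.
- **Offcut:** it lies flat in the channel with no visible gap to the plate.
- **Disagreement:** the offcut's rear end measured -0.084 to -0.087 m against an expected -0.089 m. That is 2 to 5 mm off, a little more than the calibration's 2 mm, but on the side that would mean contact with the plate.
- **Bystanders:** the jar, pliers and bolt look unmoved; I compared them by eye only.

No check failed.

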